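# Open the orange model case

## Robot

A 7-joint arm with a two-finger parallel gripper is mounted at the origin on the work surface. World frame = base frame: x ahead of the robot, y to its left, z up, the work surface at z = 0. Lengths are in m, angles in rad, forces in N, time in s.
With the tool pointing down it reaches from about 0.4 to 0.875 m from the base axis. Payload 19.3 kg.
Tool frame: the origin (TCP) lies at the very end of the fingers, on their centre line; the grasp point (between the pads) lies 19 mm behind it; z points along the fingers, y is the direction in which the jaws open and shut (so a half turn about z gives the same grasp; the last joint's range is limited). The gripper opens to 85 mm and grips with 20 to 120 N. Pads are 22 mm wide; open, the fingers measure 114 mm over their backs; the gripper's body (76 mm by 85 mm) begins 54 mm behind the grasp point. The pads swing forward as they close: fully open they stand 13 mm farther back than shut.
Start: joints at [-1.385, 0.521, -0.036, 1.599, 0.021, 1.021, -0.113], TCP at [0.158, 0.605, 0.231] pointing down, gripper open.
Joint ranges: [-2.91, 2.91], [-0.3, 2.13], [-1.5, 1.42], [0.17, 2.43], [-1.26, 4.41], [0.16, 1.93], [-2.52, 2.52]. Speed limits (rad/s): [1.89, 1.89, 2.39, 2.39, 3.01, 3.01, 3.01].

## Interface

Orientations are given as [roll, pitch, yaw] about the fixed x, y, z axes, in that order (R = Rz(yaw) Ry(pitch) Rx(roll)).
In Python, from workcell import bot, vision, job_done gives the robot as it stands.
- The arm moves only by the tool arm_command, never from a script. Its arguments are lists of equal length, an entry for each row: "gripper": the finger opening in cm, from 0 to 8.54; "slide": the shift along the tool's x, y, z in cm, a list of three; "turn": the turn, a rotation vector about the tool's x, y, z in degrees, a list of three. A call has 1 to 5 rows; each row is the pose to reach, as a shift and turn from the pose commanded when the call began, along the tool's axes at that moment; what a row does not reach only later rows make up. A row lasts 1/8 s, in which the tool goes at most 62.5 mm and 10.7 degrees, less where a joint would pass 70% of its speed; a pose out of reach is approached as far as the arm can. A call with a gripper value outside its range is refused whole. The fingers move at their own pace and stop on an object; "force" is the grip in N (left out, the last holds). Time passes only in rows, so rows that repeat a pose let the fingers close. It gives the time, the measured TCP pose, the force and the opening at its end, in the units of the state.
- bot.observe(): the state, without advancing time (a new reading comes with each control period).
- vision.grab_frame(name): name is "scene" or "top" or "wrist"; returns the picture (480x640x3 uint8, blue, green, red); there is no depth.
- vision.camera_model(name): a dict with "mtx" (3x3 intrinsics, pixels), "T" (4x4, takes a point from camera to world coordinates). Camera axes: x right, y down, z forward; pixel columns grow to the right and rows downward; lengths in m; the calibration is good to about 2 mm. A picture is of the moment at which its call begins: read the wrist's pose just before it. camera_model takes no time and is no camera call; for the wrist camera it gives the pose at the moment of the call.
- job_done(): hands the job in, once; it reports no verdict.
The state is a dict: "clock": time; "qpos": joint angles; "qd": joint speeds; "joint_efforts": joint torques, N m; "position": TCP position; "tool_rot": TCP orientation; "force": force on the tool from outside, world axes, zero at the start; "moment": the same for the moment, N m; "grip_width": finger opening in m.
Only numpy, scipy, OpenCV 4.12 (cv2) and the standard library are available. Lean on these libraries where they do the work, as an engineer would, in place of code of your own. Each camera call takes 0.05 s, during which the arm holds its last target. There are 200 camera calls.

## Task

On the design desk stand two hard cases, an orange one and a teal one. Flip the latch on the front of the orange case fully open, then lift its lid until it stands close to upright, and leave it standing open. Leave the teal case latched.

Things in the scene. Friction and masses are not known exactly. Their poses are not given: they have to be found in the camera images.
- orange_case: The orange hard case, fixed to the desk: 150 deep (x) x 200 wide (y) x 84 mm high when shut (top of the lid). Origin: centre of its underside; own z up; own -x is its front with the latch, turned roughly to the robot. Positions below are mm in this frame. The black latch tab stands up in front of the lid, with 60 mm free between it and the handle bar on the lid.
- orange_latch (a joint): Angle of its latch lever about a line along y at x=-81, z=45: 0 shut, 1.7 rad open (tab swung forward away from the lid, and down in front of the case). Shut, the tab spans x=-100.5 to -91.5, y=-21 to 21, z=89 to 120. Over-centre spring: pushing the tab away from the lid takes about 2 N; past 0.45 rad it snaps open and stays. The lid is locked until then.
- orange_lid (a joint): Angle of its lid about the hinge line along y at x=75, z=66: 0 shut, grows as the front edge rises, stop at 1.5 rad. Stiff hinge: the lid stays where it is left; lifting it by the handle takes about 6 N. Handle: black round bar on the lid, 12 thick, 90 long along y, middle at x=-25, y=0, z=120 when shut, 30 mm clear beneath.
- teal_latch (a joint): Angle of the latch of the other case, same shape but dark teal: 0 shut, 1.7 rad open. To be left shut.

How it is judged:
On the way, in this order (a step that is already met when the one before it is completed fails the run):
1. the orange case's latch is flipped open (value of joint orange_latch above 1.2 rad), for 0.2 s.
2. the orange case's lid is raised (value of joint orange_lid above 1.05 rad), for 0.2 s.
At the end, for the whole second after the job is handed in: The orange case's latch is open (over 1.2 rad), its lid stands still at over 1.05 rad (60 degrees), and the teal case's latch is shut (under 0.2 rad) (value of joint orange_latch above 1.2 rad and value of joint orange_lid above 1.05 rad and velocity of joint orange_lid between -0.1 and 0.1 rad/s and value of joint teal_latch below 0.2 rad); the robot touches nothing.
It fails at once if the teal case's latch is opened (value of joint teal_latch above 0.3 rad).
It also fails if it takes over 43 s, if anything falls off the work surface, if the arm or the gripper's body presses on something with over 40 N, if the wrist force passes 120 N, or if a joint passes its speed limit or range.

## Working session

There is one attempt and no reset: what is moved stays moved. The work goes in short steps, Python scripts to look and compute and a tool call to move; the robot and the scene stay as the last step left them, time stands still between calls to the robot, and variables do not carry over. Pictures are saved under pics/ and viewed, about 8 in all and at most 12, crops included, and the job is handed in when it is done.

Besides the shell and the picture viewer there is one more tool, called by a JSON object that holds its "method" and its "body". arm_command: Moves the arm, as the interface text tells. Its arguments: {"type":"object","properties":{"gripper":{"type":"array","items":{"type":"number"}},"slide":{"type":"array","items":{"type":"array","items":{"type":"number"}}},"turn":{"type":"array","items":{"type":"array","items":{"type":"number"}}},"force":{"type":"number"}},"required":["gripper","slide","turn"]}

```bash
mkdir -p pics
python3 - <<'E'
from workcell import bot, vision
import cv2,numpy as np
np.set_printoptions(precision=4,suppress=True)
print(bot.observe())
for n in("scene","top"):
    cv2.imwrite(f"pics/{n}0.png",vision.grab_frame(n)); m=vision.camera_model(n); print(n,m["mtx"],m["T"])
E
```

```text
{'clock': 0.0, 'qpos': array([-1.3852,  0.5221, -0.0363,  1.6   ,  0.0212,  1.0211, -0.1128]), 'qd': array([ 0.0011, -0.0016,  0.0008,  0.0004, -0.0004,  0.0004, -0.0011]), 'joint_efforts': array([  0.0001, -92.71  ,   1.9803, -36.9929,   0.0179,   0.0081,
         0.    ]), 'position': array([0.1581, 0.6043, 0.2307]), 'tool_rot': array([-3.1404,  0.0001,  2.8858]), 'force': array([-1.0831, -0.3073, -0.854 ]), 'moment': array([-0.0275, -0.0083,  0.0113]), 'grip_width': 0.08557019951558222}
scene [[611.6481   0.     321.3891]
 [  0.     611.6481 248.5073]
 [  0.       0.       1.    ]] [[ 0.3001  0.8226 -0.483   1.0728]
 [ 0.9539 -0.2622  0.1462 -0.1599]
 [-0.0063 -0.5046 -0.8633  0.9568]
 [ 0.      0.      0.      1.    ]]
top [[487.0274   0.     322.2721]
 [  0.     487.0274 238.2813]
 [  0.       0.       1.    ]] [[-0.0299 -0.999   0.0329  0.5302]
 [-0.9994  0.0293 -0.0188 -0.0032]
 [ 0.0178 -0.0335 -0.9993  0.8709]
 [ 0.      0.      0.      1.    ]]
```

View pics/top0.png

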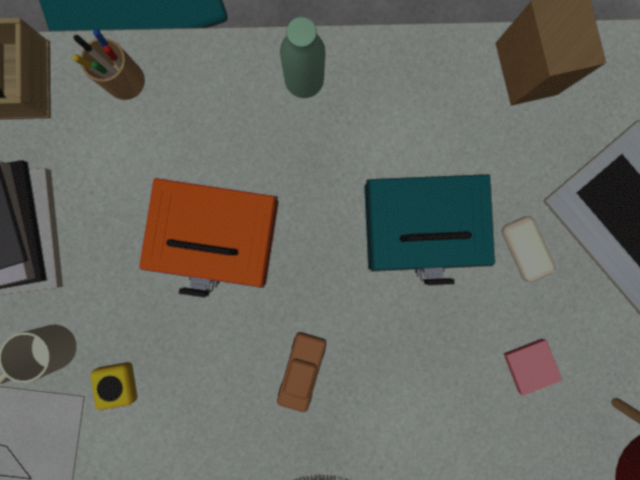

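View pics/scene0.png

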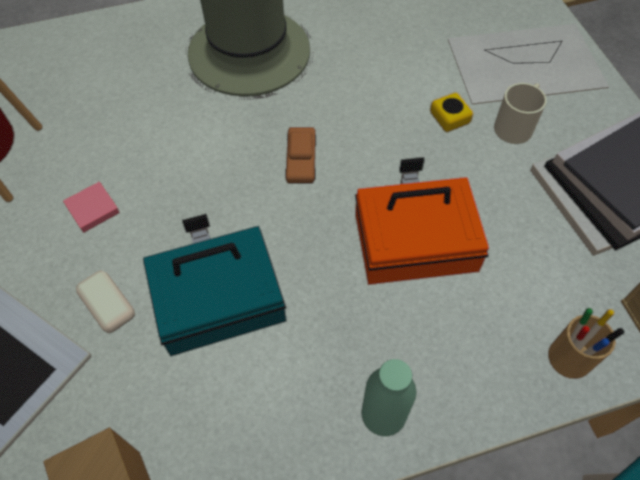

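The top view shows the orange case at about (208,232), with its bar from (168,243) to (237,252) and its tab near (195,292). Teal is on the right with its tab at (438,281). In the scene view, the orange bar is near (420,195) and its tab near (411,165).

```bash
cat > h.py <<'E'
import cv2,numpy as np
from workcell import bot,vision
np.set_printoptions(precision=4,suppress=True)
def ray(n,uv):
    m=vision.camera_model(n); d=m["T"][:3,:3]@np.linalg.inv(m["mtx"])@[uv[0],uv[1],1]
    return m["T"][:3,3],d/np.linalg.norm(d)
def plane(n,uv,z):
    o,d=ray(n,uv); return o+d*(z-o[2])/d[2]
def tri(a,b):
    (o1,d1),(o2,d2)=ray("top",a),ray("scene",b)
    s=np.linalg.lstsq(np.c_[d1,-d2],o2-o1,rcond=None)[0]
    p,q=o1+s[0]*d1,o2+s[1]*d2; return (p+q)/2,np.linalg.norm(p-q)
def dark(img,box):
    x0,y0,x1,y1=box; m=(img[y0:y1,x0:x1].max(2)<50).astype(np.uint8)
    k,l,s,c=cv2.connectedComponentsWithStats(m); i=1+s[1:,4].argmax()
    pts=np.argwhere(l==i)[:,::-1]+[x0,y0]
    return cv2.minAreaRect(pts.astype(np.float32)),s[i,4],pts
E
python3 - <<'E'
from h import *
t=cv2.imread("pics/top0.png");s=cv2.imread("pics/scene0.png")
B={}
for n,img,box in(("top",t,(155,230,250,262)),("scene",s,(380,180,460,215))):
    B[n]=dark(img,box); print("bar",n,B[n][:2])
T={}
for n,img,box in(("top",t,(165,280,225,305)),("scene",s,(390,150,435,176))):
    T[n]=dark(img,box); print("tab",n,T[n][:2])
bp=lambda n,z:np.array([plane(n,p,z) for p in cv2.boxPoints(B[n][0])])
c=bp("top",.122); print(c)
print("tab top corners z=.12",np.array([plane("top",p,.12) for p in cv2.boxPoints(T["top"][0])]))
print("scene tab top corners",np.array([plane("scene",p,.12) for p in cv2.boxPoints(T["scene"][0])]))
hsv=cv2.cvtColor(t,cv2.COLOR_BGR2HSV); m=cv2.inRange(hsv,(3,150,80),(15,255,255)); m[:,300:]=0;m[310:]=0
m=cv2.morphologyEx(m,cv2.MORPH_CLOSE,np.ones((15,15)))
cs=max(cv2.findContours(m,0,1)[0],key=cv2.contourArea); r=cv2.minAreaRect(cs)
q=cv2.approxPolyDP(cs,6,True)[:,0];print(r,q.tolist());print(np.array([plane("top",p,.084) for p in q]))
# bar ends in both views
for n in B:
    P=B[n][2]; print(n,[P[P[:,0].argmin()],P[P[:,0].argmax()]])
E
```

```text
bar top (((201.981689453125, 247.1222381591797), (70.70895385742188, 5.785277366638184), 8.530765533447266), np.int32(397))
bar scene (((418.3718566894531, 197.93788146972656), (15.16580867767334, 62.71729278564453), 83.11827850341797), np.int32(342))
tab top (((194.3112335205078, 291.9820251464844), (29.058990478515625, 6.54182767868042), 5.440331935882568), np.int32(168))
tab scene (((411.0853271484375, 165.268310546875), (12.25790023803711, 23.08019256591797), 83.6598129272461), np.int32(261))
[[0.552  0.2211 0.122 ]
 [0.5607 0.2196 0.122 ]
 [0.5415 0.1134 0.122 ]
 [0.5327 0.1149 0.122 ]]
tab top corners z=.12 [[0.4763 0.2035 0.12  ]
 [0.4862 0.2023 0.12  ]
 [0.4806 0.1584 0.12  ]
 [0.4707 0.1595 0.12  ]]
scene tab top corners [[0.4773 0.1624 0.12  ]
 [0.4841 0.2022 0.12  ]
 [0.5094 0.1944 0.12  ]
 [0.5025 0.1551 0.12  ]]
((207.2342987060547, 232.35366821289062), (124.06881713867188, 91.47115325927734), 8.61564826965332) [[154, 179], [141, 268], [262, 285], [274, 197]]
[[0.6597 0.2506 0.084 ]
 [0.517  0.274  0.084 ]
 [0.4838 0.0812 0.084 ]
 [0.6252 0.0582 0.084 ]]
top [array([167, 242]), array([237, 251])]
scene [array([388, 206]), array([449, 190])]
```

```bash
cat >> h.py <<'E'
from scipy.spatial.transform import Rotation as Ro
C=np.array([.572,.1645,0]); YAW=np.deg2rad(-9.8); O=Ro.from_euler("z",YAW)
R0=Ro.from_euler("z",YAW+np.pi/2)*Ro.from_euler("x",np.pi)   # jaws along case x, tool down
def own(p): return O.inv().apply(np.asarray(p)-C)*1000
def go(ox,oz,tilt=0,oy=0):
    s=bot.observe(); cur=Ro.from_euler("xyz",s["tool_rot"])
    p=C+O.apply(np.array([ox,oy,oz])/1000); tg=O*Ro.from_euler("y",tilt,degrees=True)*O.inv()*R0
    print((ox,oz,tilt),"slide",np.round(cur.inv().apply(p-s["position"])*100,2),"turn",np.round((cur.inv()*tg).as_rotvec(degrees=True),1))
def st():
    s=bot.observe(); print(s["clock"],"own",own(s["position"]),"F",O.inv().apply(s["force"]),"w",s["grip_width"],s["qpos"])
E
python3 -c "
from h import *
st();go(-61,230)"
```

```text
0.1 own [-482.7205  363.0121  230.7959] F [-0.3735 -0.1053 -0.0338] w 0.08546044026562788 [-1.3852  0.5219 -0.0363  1.5999  0.0212  1.0211 -0.1128]
(-61, 230, 0) slide [-45.1  -32.6    0.11] turn [-0.   0.  85.1]
```

{"method": "arm_command", "body": {"gripper": [0,0,0,0,0], "slide": [[-5,-3.6,0],[-10,-7.2,0],[-15,-10.8,0],[-20,-14.4,0],[-25,-18.1,0]], "turn": [[0,0,9.5],[0,0,19],[0,0,28.5],[0,0,38],[0,0,47]]}}

```text
clock: 0.72
position: [0.3552, 0.3646, 0.2313]
tool_rot: [3.142, -0.0, 2.06]
force: [1.3, 0.4, 0.9]
grip_width: -0.0
```

```bash
python3 -c "
from h import *
st();go(-61,180)"
```

```text
0.725 own [-247.729   160.2461  231.2961] F [1.254  0.6457 0.8809] w -3.484507463433419e-06 [-1.084   0.3437  0.2162  1.9106 -0.0927  0.8967 -0.3326]
(-61, 180, 0) slide [-24.11   4.91   5.13] turn [ 0.  -0.  37.8]
```

{"method": "arm_command", "body": {"gripper": [0,0,0,0,0], "slide": [[-5,1,1],[-10,2,2],[-15,3,3],[-20,4,4.2],[-24.1,4.9,5.1]], "turn": [[0,0,7.6],[0,0,15.2],[0,0,22.8],[0,0,30.4],[0,0,37.8]]}}

```text
clock: 1.35
position: [0.5126, 0.1756, 0.1798]
tool_rot: [-3.141, 0.001, 1.401]
force: [-0.0, 1.3, 0.8]
grip_width: -0.0002
```

```bash
python3 -c "
from h import *
st();go(-61,180)
cv2.imwrite('pics/w1.png',vision.grab_frame('wrist'));cv2.imwrite('pics/s1.png',vision.grab_frame('scene')[100:300,280:520])"
```

```text
1.35 own [-60.4215   0.8223 179.7549] F [-0.2666  1.2825  0.811 ] w -0.00021296694239219565 [-0.733   0.4865  0.4016  1.8873 -0.2527  0.8178 -0.3691]
(-61, 180, 0) slide [-0.08 -0.06 -0.02] turn [-0.   0.   0.1]
```

View pics/w1.png

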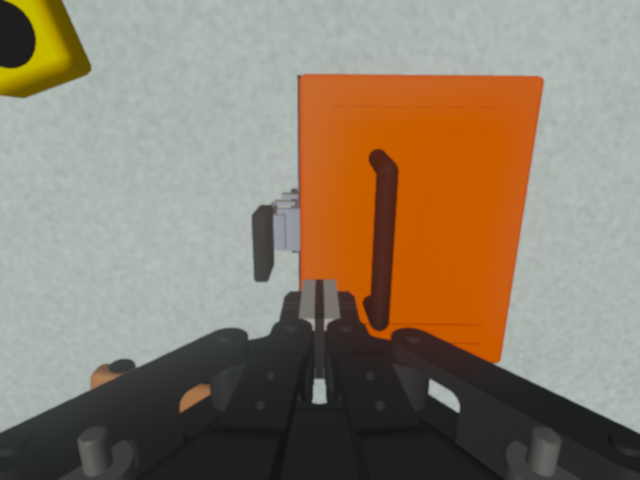

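The wrist view shows the tab at (264,243), the bar from (386,165) to (380,325) and the finger tips at (319,285) between them. I'll check these pixels against the case frame before descending.

```bash
python3 -c "
from h import *
for uv,z in(((388,165),.122),((381,325),.122),((271,207),.12),((271,280),.12),((300,75),.084),((543,77),.084)): print(uv,own(plane('wrist',uv,z)))
go(-61,98)"
```

```text
(388, 165) [-22.235  48.84  122.   ]
(381, 325) [-22.074 -46.283 122.   ]
(271, 207) [-86.0766  25.8603 120.    ]
(271, 280) [-87.7259 -17.7407 120.    ]
(300, 75) [-70.4338  99.3471  84.    ]
(543, 77) [75.4996 97.7508 84.    ]
(-61, 98, 0) slide [ 0.16 -0.2   8.14] turn [ 0.   0.1 -0.2]
```

{"method": "arm_command", "body": {"gripper": [0,0,0,0], "slide": [[0,0.2,2.7],[0,0.2,5.4],[0,0.2,8],[0,0.2,8]], "turn": [[0,0,0],[0,0,0],[0,0,0],[0,0,0]]}}

```text
clock: 1.95
position: [0.5126, 0.1769, 0.099]
tool_rot: [-3.139, 0.002, 1.406]
force: [-0.6, 0.9, 0.5]
grip_width: -0.0002
```

{"method": "arm_command", "body": {"gripper": [0,0,0,0,0], "slide": [[0,-1.5,0],[0,-3,0],[0,-4.5,0],[0,-6,0],[0,-7.5,0]], "turn": [[0,0,0],[0,0,0],[0,0,0],[0,0,0],[0,0,0]]}}

```text
clock: 2.58
position: [0.4384, 0.1897, 0.1004]
tool_rot: [-3.141, -0.0, 1.406]
force: [0.3, -0.3, 0.4]
grip_width: 0.0002
```

```bash
sed -i 's/^C=.*/C=np.array([.574,.1652,0]); YAW=np.deg2rad(-9.8); O=Ro.from_euler("z",YAW)/' h.py; python3 -c "
from h import *
st()
cv2.imwrite('pics/s2.png',cv2.resize(vision.grab_frame('scene')[80:320,260:560],None,fx=2,fy=2))"
```

```text
2.575 own [-137.7735    1.0649  100.4207] F [ 0.311  -0.2924  0.3988] w 0.00017774611121463448 [-0.7901  0.5266  0.3407  2.1029 -0.3217  0.5612 -0.3825]
```

View pics/s2.png

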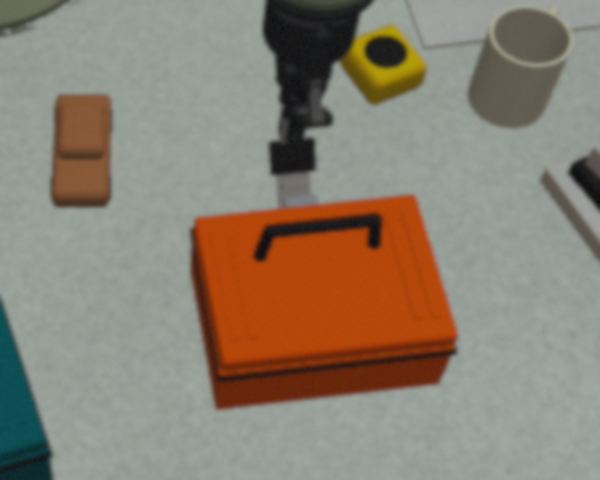

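The crop shows a dark block at (293,157), slightly moved from the tab's old spot at (302,170), with the lever still up. I'll check where the TCP projects and look through the wrist camera.

```bash
cat >> h.py <<'E'
def proj(n,p):
    m=vision.camera_model(n); q=np.linalg.inv(m["T"])@np.r_[p,1]; u=m["mtx"]@q[:3]; return u[:2]/u[2]
E
python3 -c "
from h import *
s=bot.observe();print((proj('scene',s['position'])-[260,80])*2)
for a in(0,.2,.4,.6,1.0,1.7):
    x,z=-15,60; p=[-81+x*np.cos(a)-z*np.sin(a),0,45+z*np.cos(a)+x*np.sin(a)]  # tab centre
    print(a,p[::2],(proj('scene',C+O.apply(np.array(p)/1000))-[260,80])*2, proj('wrist',C+O.apply(np.array(p)/1000)))
cv2.imwrite('pics/w2.png',vision.grab_frame('wrist'))"
```

```text
[287.9548 133.3221]
0 [np.float64(-96.0), np.float64(105.0)] [297.412  168.2451] [426.1688 304.3076]
0.2 [np.float64(-107.62115851532229), np.float64(100.82395470854857)] [294.1661 160.8569] [395.7459 299.7641]
0.4 [np.float64(-118.1810154485623), np.float64(94.42238450554335)] [290.9366 156.1043] [368.6682 293.3583]
0.6 [np.float64(-127.2585826273473), np.float64(86.05049979365518)] [287.8601 154.1125] [346.5564 285.7616]
1.0 [np.float64(-139.5927936764959), np.float64(64.79607357996994)] [282.6345 158.2797] [319.7022 269.5373]
1.7 [np.float64(-138.56722121271525), np.float64(22.394358185481494)] [278.1058 187.2163] [321.3405 246.1022]
```

View pics/w2.png

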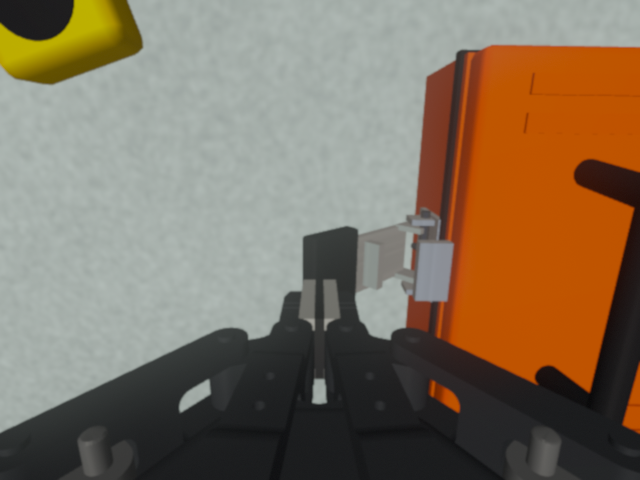

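The wrist view shows the tab at (330,265) with its inner face up. That puts it near 1.0 rad, either mid-swing or just below the fingertips. I'll push down on it slightly, then retract.

{"method": "arm_command", "body": {"gripper": [0,0,0], "slide": [[0,-1,0],[0,-1,0],[0,-1,-1]], "turn": [[0,0,0],[0,0,0],[0,0,0]]}}

```text
clock: 3.05
position: [0.4298, 0.1908, 0.1103]
tool_rot: [-3.141, 0.001, 1.405]
force: [-0.2, -0.3, 0.1]
grip_width: -0.0001
```

```bash
python3 -c "
from h import *
st();go(-80,180);go(-25,180)
cv2.imwrite('pics/w3.png',vision.grab_frame('wrist'))
for a in (.6,1,1.4,1.7):
    x,z=-15,60; p=[-81+x*np.cos(a)-z*np.sin(a),0,45+z*np.cos(a)+x*np.sin(a)]
    print(a,proj('wrist',C+O.apply(np.array(p)/1000)))"
```

```text
3.05 own [-146.4472    0.6593  110.2833] F [-0.1624 -0.2836  0.0528] w -0.0001126891377096389 [-0.8144  0.5005  0.3546  2.1153 -0.3106  0.5756 -0.4025]
(-80, 180, 0) slide [-0.11  6.64 -6.98] turn [-0.   0.   0.3]
(-25, 180, 0) slide [-0.14 12.14 -6.98] turn [-0.   0.   0.3]
0.6 [357.5369 276.6893]
1 [330.9506 262.3771]
1.4 [324.6073 249.275 ]
1.7 [330.4388 241.2797]
```

View pics/w3.png

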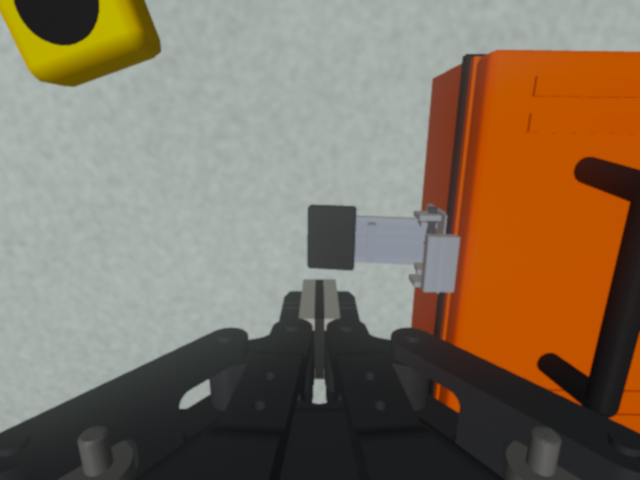

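The tab is at (331,237), which matches 1.7 rad predicted at (330,241), so the latch is open. Next I'll go up and over the bar with the fingers opened.

{"method": "arm_command", "body": {"gripper": [5,5,5,5,5], "slide": [[0,0,-4],[0,2,-7],[0,6,-7],[0,10,-7],[0,12.1,-7]], "turn": [[0,0,0],[0,0,0],[0,0,0.3],[0,0,0.3],[0,0,0.3]]}}

```text
clock: 3.72
position: [0.5512, 0.1703, 0.1807]
tool_rot: [3.14, 0.0, 1.399]
force: [-1.7, -0.7, 0.3]
grip_width: 0.05
```

```bash
python3 -c "
from h import *
st();go(-25,100)
cv2.imwrite('pics/w4.png',vision.grab_frame('wrist'))"
```

```text
3.725 own [-23.34     1.1744 180.7421] F [-1.6032 -0.9446  0.2506] w 0.050030793292721754 [-0.6955  0.5404  0.4175  1.7972 -0.2778  0.8612 -0.3199]
(-25, 100, 0) slide [-0.12 -0.18  8.07] turn [ 0.1  0.  -0. ]
```

View pics/w4.png

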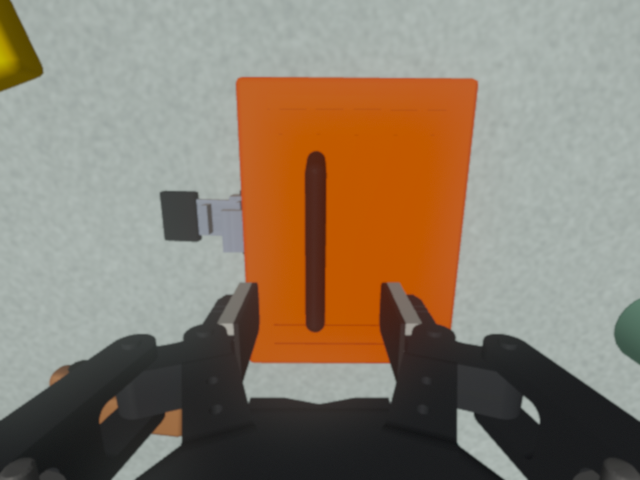

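The bar lies at column 316, midway between the fingers at 319, so I'll descend and grip.

{"method": "arm_command", "body": {"gripper": [5,5,5,5], "slide": [[0,-0.1,3],[0,-0.1,6],[0,-0.1,7.9],[0,-0.1,7.9]], "turn": [[0,0,0],[0,0,0],[0,0,0],[0,0,0]]}}

```text
clock: 4.28
position: [0.5479, 0.171, 0.1007]
tool_rot: [-3.14, 0.001, 1.4]
force: [-0.7, -0.9, 0.1]
grip_width: 0.05
```

{"method": "arm_command", "body": {"gripper": [0,0,0,0,0], "slide": [[0,0,0],[0,0,0],[0,0,0],[0,0,0],[0,0,0]], "turn": [[0,0,0],[0,0,0],[0,0,0],[0,0,0],[0,0,0]], "force": 30}}

```text
clock: 4.9
position: [0.5492, 0.1715, 0.1023]
tool_rot: [3.14, -0.001, 1.4]
force: [1.0, -0.8, 8.4]
grip_width: 0.0111
```

```bash
cat >> h.py <<'E'
def arc(lid,tilt):  # TCP own (x,z) for lid angle and tool tilt (deg)
    a=np.deg2rad(lid); b=Ro.from_euler("y",a).apply([-100,0,54])+[75,0,66]
    return b-19*np.array([np.sin(np.deg2rad(tilt)),0,np.cos(np.deg2rad(tilt))])
E
python3 -c "
from h import *
st()
for l in(0,10,20,30,40,50,60,70,75): p=arc(l,l*.45); go(p[0],p[2],l*.45)"
```

```text
4.9 own [-25.5543   1.9707 102.2912] F [ 1.0812 -0.6572  8.4493] w 0.011085582240467542 [-0.6567  0.6452  0.3606  1.8545 -0.3358  0.6995 -0.2741]
(np.float64(-25.0), np.float64(101.0), 0.0) slide [-0.2   0.06  0.13] turn [ 0.1 -0.1  0. ]
(np.float64(-15.59449652603564), np.float64(117.60300708842286), 4.5) slide [-0.2   1.   -1.53] turn [ 4.6 -0.1  0. ]
(np.float64(-3.472429174769116), np.float64(132.1793373836983), 9.0) slide [-0.2   2.21 -2.98] turn [ 9.1 -0.1  0. ]
(np.float64(10.961997708293922), np.float64(144.29034331680384), 13.5) slide [-0.19  3.66 -4.19] turn [13.6 -0.1  0. ]
(np.float64(27.234763718051312), np.float64(153.57508708747085), 18.0) slide [-0.19  5.29 -5.12] turn [18.1 -0.1  0. ]
(np.float64(44.81665374483418), np.float64(159.76126411725647), 22.5) slide [-0.19  7.05 -5.73] turn [22.6 -0.1  0. ]
(np.float64(63.13955230930827), np.float64(162.6734164188649), 27.0) slide [-0.2   8.88 -6.02] turn [27.1 -0.1  0. ]
(np.float64(81.61391446026916), np.float64(162.2381866954492), 31.5) slide [-0.2  10.73 -5.97] turn [31.6 -0.1  0. ]
(np.float64(90.72225568198516), np.float64(160.77088843069458), 33.75) slide [-0.2  11.64 -5.83] turn [33.9 -0.   0. ]
```

Gripped at 11 mm on a 12 mm bar. I'll lift along the arc, rotating the tool slightly with the lid.

{"method": "arm_command", "body": {"gripper": [0,0,0,0,0], "slide": [[0,0.45,-0.8],[0,1,-1.6],[0,1.6,-2.3],[0,2.2,-3],[0,2.2,-3]], "turn": [[2.2,0,0],[4.5,0,0],[6.8,0,0],[9,0,0],[9,0,0]]}}

```text
clock: 5.52
position: [0.5682, 0.168, 0.1319]
tool_rot: [-2.979, -0.0, 1.401]
force: [-14.1, 1.0, 14.6]
grip_width: 0.0106
```

```bash
python3 -c "
from h import *
st()
for l in(20,27,34,41,48,55,62,69,75): p=arc(l,l*.45); go(p[0],p[2],l*.45,2)"
```

```text
5.525 own [ -6.159    1.8088 131.8599] F [-14.0352  -1.3807  14.5597] w 0.0105995529769437 [-0.5659  0.6939  0.3444  1.657  -0.3446  0.9992 -0.2374]
(np.float64(-3.472429174769116), np.float64(132.1793373836983), 9.0) slide [ 0.02  0.26 -0.07] turn [-0.3  0.   0. ]
(np.float64(6.415871130493944), np.float64(140.9390034625955), 12.15) slide [ 0.02  1.09 -1.1 ] turn [2.8 0.  0. ]
(np.float64(17.279071582574087), np.float64(148.36072831434876), 15.3) slide [ 0.02  2.05 -2.01] turn [6. 0. 0.]
(np.float64(28.94316716676005), np.float64(154.33681653319582), 18.45) slide [ 0.02  3.1  -2.79] turn [9.1 0.  0. ]
(np.float64(41.222393438884595), np.float64(158.781782059241), 21.6) slide [ 0.02  4.24 -3.42] turn [12.3  0.   0. ]
(np.float64(53.922031743289814), np.float64(161.63361168917913), 24.75) slide [ 0.01  5.45 -3.91] turn [15.4  0.   0. ]
(np.float64(66.84134726484207), np.float64(162.85467670464564), 27.900000000000002) slide [ 0.01  6.7  -4.24] turn [18.6  0.   0. ]
(np.float64(79.77661600890295), np.float64(162.43227906673047), 31.05) slide [ 0.01  7.99 -4.41] turn [21.7  0.   0. ]
(np.float64(90.72225568198516), np.float64(160.77088843069458), 33.75) slide [ 0.01  9.09 -4.42] turn [24.4  0.   0. ]
```

The force is about 20 N, directed radially outward, so my arc is a few mm inside the real one. I'll shift it outward.

{"method": "arm_command", "body": {"gripper": [0,0,0,0,0], "slide": [[0,0,-0.6],[0,0.6,-1.35],[0,1.6,-2.3],[0,2.7,-3.1],[0,2.7,-3.1]], "turn": [[1,0,0],[3,0,0],[6.2,0,0],[9.4,0,0],[9.4,0,0]]}}

```text
clock: 6.15
position: [0.6017, 0.1619, 0.1571]
tool_rot: [-2.82, 0.0, 1.4]
force: [2.8, 1.2, -8.8]
grip_width: 0.0104
```

```bash
python3 -c "
from h import *
st()
for l in(41,48,55,62,69,75): p=arc(l,l*.45); go(p[0],p[2],l*.45,2)"
```

```text
6.15 own [ 27.8837   1.4471 157.1386] F [ 2.5948  1.6193 -8.8321] w 0.010367014203178945 [-0.4717  0.793   0.3293  1.4093 -0.3611  1.299  -0.2158]
(np.float64(28.94316716676005), np.float64(154.33681653319582), 18.45) slide [0.06 0.19 0.23] turn [-0.  0. -0.]
(np.float64(41.222393438884595), np.float64(158.781782059241), 21.6) slide [ 0.06  1.21 -0.58] turn [ 3.1  0.  -0. ]
(np.float64(53.922031743289814), np.float64(161.63361168917913), 24.75) slide [ 0.06  2.33 -1.25] turn [ 6.3  0.  -0. ]
(np.float64(66.84134726484207), np.float64(162.85467670464564), 27.900000000000002) slide [ 0.06  3.51 -1.78] turn [ 9.4  0.  -0. ]
(np.float64(79.77661600890295), np.float64(162.43227906673047), 31.05) slide [ 0.06  4.75 -2.14] turn [12.6  0.  -0. ]
(np.float64(90.72225568198516), np.float64(160.77088843069458), 33.75) slide [ 0.06  5.85 -2.33] turn [15.3  0.  -0. ]
```

{"method": "arm_command", "body": {"gripper": [0,0,0,0,0], "slide": [[0,0.6,-0.3],[0,1.2,-0.65],[0,2.3,-1.25],[0,3.5,-1.8],[0,3.5,-1.8]], "turn": [[1.5,0,0],[3.1,0,0],[6.3,0,0],[9.4,0,0],[9.4,0,0]]}}

```text
clock: 6.78
position: [0.6402, 0.1552, 0.1658]
tool_rot: [-2.657, -0.001, 1.4]
force: [-0.1, -2.5, 20.9]
grip_width: 0.0108
```

```bash
python3 -c "
from h import *
st()
for l in(62,67,72,75,78): p=arc(l,l*.45); go(p[0],p[2],l*.45,2)"
```

```text
6.775 own [ 66.8811   1.4507 165.752 ] F [ 0.2868 -2.4827 20.9238] w 0.010814521141246059 [-0.3785  0.9437  0.3082  1.1195 -0.3886  1.5894 -0.2157]
(np.float64(66.84134726484207), np.float64(162.85467670464564), 27.900000000000002) slide [0.05 0.13 0.26] turn [ 0.1 -0.   0. ]
(np.float64(76.09110410778031), np.float64(162.72041091378185), 30.150000000000002) slide [ 0.05  0.96 -0.16] turn [ 2.4 -0.   0. ]
(np.float64(85.27464333784262), np.float64(161.75033874122425), 32.4) slide [ 0.05  1.81 -0.5 ] turn [ 4.6 -0.   0. ]
(np.float64(90.72225568198516), np.float64(160.77088843069458), 33.75) slide [ 0.05  2.34 -0.67] turn [ 6. -0.  0.]
(np.float64(96.10370156902727), np.float64(159.4971467464641), 35.1) slide [ 0.05  2.88 -0.81] turn [ 7.3 -0.   0. ]
```

{"method": "arm_command", "body": {"gripper": [0,0,0,0,0], "slide": [[0,-0.2,-0.35],[0,0.4,-0.65],[0,1,-0.9],[0,1.6,-1.1],[0,1.6,-1.1]], "turn": [[0,0,0],[0,0,0],[0,0,0],[0,0,0],[0,0,0]]}}

```text
clock: 7.4
position: [0.658, 0.1521, 0.1658]
tool_rot: [-2.656, 0.001, 1.4]
force: [-2.1, -3.3, -6.0]
grip_width: 0.0107
```

```bash
python3 -c "
from h import *
st()
cv2.imwrite('pics/s5.png',cv2.resize(vision.grab_frame('scene')[60:360,240:600],None,fx=2,fy=2))"
```

```text
7.4 own [ 85.0095   1.3496 165.7746] F [-1.5603 -3.5839 -5.961 ] w 0.01070679727814568 [-0.3618  0.9778  0.309   1.0466 -0.39    1.6285 -0.2201]
```

View pics/s5.png

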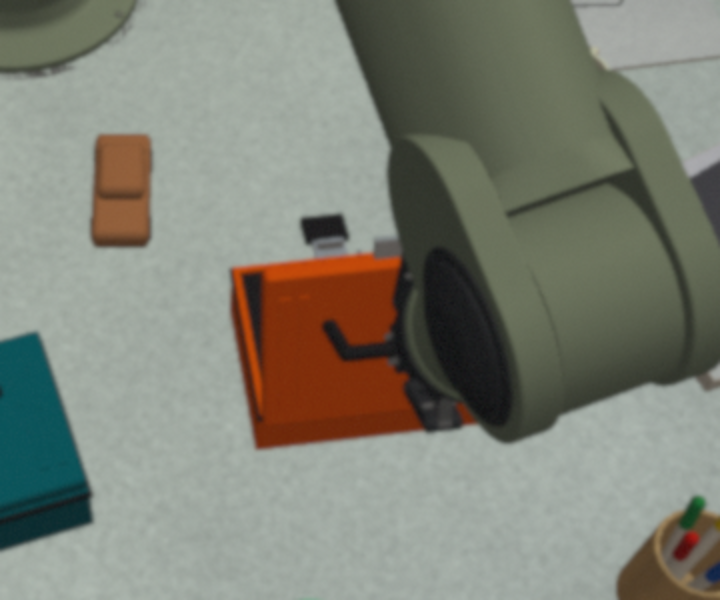

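The lid is up, at about 71° going by the TCP. Open a little and back out along the tool axis.

{"method": "arm_command", "body": {"gripper": [2.4,2.4,2.4], "slide": [[0,0,0],[0,0,0],[0,0,0]], "turn": [[0,0,0],[0,0,0],[0,0,0]]}}

```text
clock: 7.82
position: [0.6584, 0.1527, 0.1664]
tool_rot: [-2.657, -0.0, 1.401]
force: [1.1, 0.1, -0.1]
grip_width: 0.0238
```

{"method": "arm_command", "body": {"gripper": [2.4,2.4,2.4,2.4,2.4], "slide": [[0,0,-1],[0,0,-2.5],[0,0,-4],[0,0,-5.5],[0,0,-7]], "turn": [[0,0,0],[0,0,0],[0,0,0],[0,0,0],[0,0,0]]}}

```text
clock: 8.45
position: [0.691, 0.1467, 0.2291]
tool_rot: [-2.657, -0.0, 1.4]
force: [-0.3, 0.5, 0.3]
grip_width: 0.0242
```

```bash
python3 -c "
from h import *
st();go(110,330,28,100)"
```

```text
8.45 own [118.4508   1.7234 229.0959] F [-0.3483  0.4891  0.2574] w 0.024156609076291052 [-0.3266  0.9978  0.3188  0.8409 -0.3951  1.8049 -0.2542]
(110, 330, 28) slide [ 9.83 -5.44 -8.54] turn [0.2 0.  0. ]
```

{"method": "arm_command", "body": {"gripper": [2.4,2.4,2.4,2.4,2.4], "slide": [[0,-1.2,-2.2],[0,-2.4,-4.4],[3,-3.6,-6.6],[8,-4.2,-7.9],[13,-4.2,-7.9]], "turn": [[-5,0,0],[-12,0,0],[-18,0,0],[-24,0,0],[-28,0,0]]}}

```text
clock: 9.07
position: [0.7129, 0.2767, 0.3208]
tool_rot: [3.132, -0.003, 1.4]
force: [0.4, 0.0, -0.1]
grip_width: 0.0242
```

{"method": "arm_command", "body": {"gripper": [2.4,2.4,2.4], "slide": [[6,0,0],[10,0,0],[10,0,0]], "turn": [[0,0,0],[0,0,0],[0,0,0]]}}

```text
clock: 9.45
position: [0.7285, 0.3774, 0.3165]
tool_rot: [3.139, -0.0, 1.405]
force: [-0.7, -1.1, -0.5]
grip_width: 0.0239
```

```bash
python3 -c "
from h import *
st()
cv2.imwrite('pics/s6.png',vision.grab_frame('scene'));cv2.imwrite('pics/t6.png',vision.grab_frame('top'))
for a in(60,66,72,78,84):
    e=np.array([Ro.from_euler('y',a,degrees=True).apply([-150,y,18])+[75,0,66] for y in(-100,100)])/1000
    print(a,[(proj('scene',C+O.apply(p)),proj('top',C+O.apply(p))) for p in e])"
```

```text
9.45 own [116.1069 235.3568 316.5194] F [-0.4867 -1.1889 -0.5158] w 0.02390118721323622 [-0.6924  0.8774  0.4019  0.7987 -0.3051  1.5072 -0.5742]
60 [(array([366.5344, 188.2202]), array([263.5696, 225.2117])), (array([495.4666, 173.5527]), array([117.919 , 204.4191]))]
66 [(array([368.4413, 194.0916]), array([264.7433, 214.1533])), (array([499.0421, 179.1526]), array([118.0093, 193.162 ]))]
72 [(array([370.3897, 201.0074]), array([266.1017, 202.6962])), (array([502.5406, 185.7943]), array([118.6294, 181.5535]))]
78 [(array([372.3517, 208.9018]), array([267.6224, 191.0455])), (array([505.9065, 193.4158]), array([119.7757, 169.8022]))]
84 [(array([374.2973, 217.6846]), array([269.2786, 179.4148])), (array([509.0834, 201.9312]), array([121.4313, 158.1246]))]
```

View pics/s6.png

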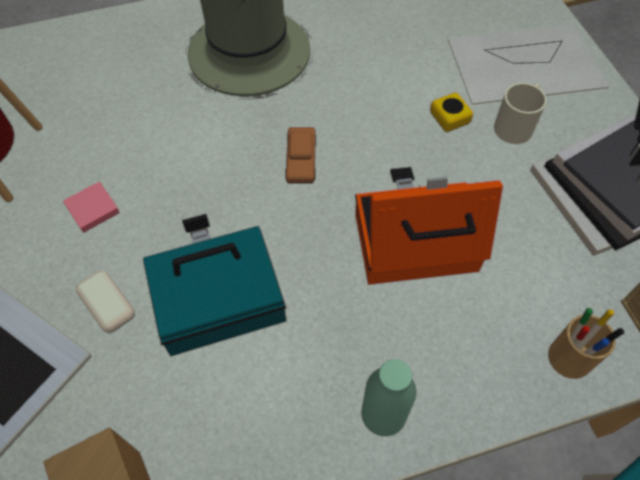

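View pics/t6.png

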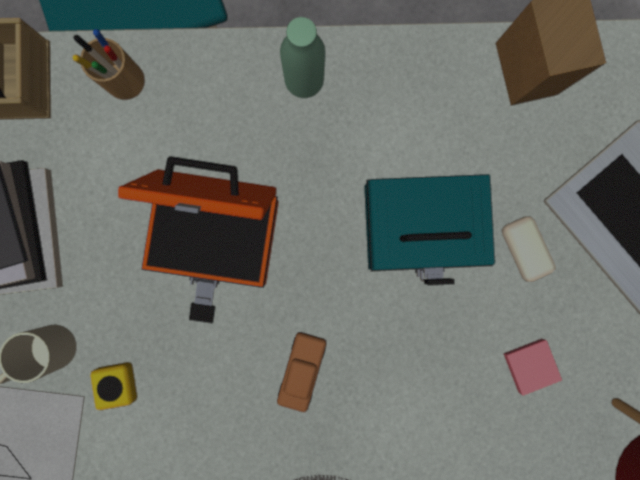

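The lid's front edge is at (119,188) in the top view and (500,182) in the scene view. Both fall between my 66° and 72° predictions, so the lid is at about 69° (1.2 rad). The orange tab lies out in front at (202,313), the teal tab is still shut at (438,281), and the arm is clear.

```bash
python3 -c "
from workcell import job_done
print(job_done())"
```

```text
the job is handed in; nothing more can be done
None
```

The orange case is unlatched and its lid is standing open. The teal case was not touched. I handed the job in at about 9.6 s of the 43 s allowed.

- **Latch:** I pushed the tab forward from the lid side with the closed fingers until it snapped over. A wrist picture then put it at about 1.7 rad, and in the last top view it still lay out in front of the case.
- **Lid:** I gripped the handle bar at 30 N and lifted it along the hinge arc. I then opened the fingers slightly and backed the arm clear.
- **Final checks:** Both cameras put the lid at about 69° (1.2 rad), above the 60° needed. The TCP had suggested 71° just before release. The teal latch looked shut, and the force reading was back to its normal noise of about 1 N.
- **What disagreed:**
    - Right after the push, the tab still looked only about 1 rad open. It was in mid-swing, and the next picture showed it fully open.
    - The first part of the lift ran a few millimetres inside the true arc, and the force readings reached about 21 N. I corrected the path as I went.

I did not measure the lid's speed directly. That it stayed still rests on those two pictures agreeing and on the stiff hinge.

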